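# Turn two sensor cases over and stack them lid down in the curing rack

## Task

Turn the red and the blue sensor case over, pinching base and lid together by their tabs so that neither comes open, and stack them lid down in the sloping yellow curing rack, in either order: square and central, one on the other, resting against the ledge with the tabs at the upper end. Set them down rather than drop them, let go, and do not knock over or push away the glue bottle or the amber jar.

Things in the scene. Friction and masses are not known exactly. Their poses are not given: they have to be found in the camera images.
- case_a_center (a point): Centre of the red sensor case, mid-seam: red base tray (25 mm, -z side) and loose clear lid (25 mm, +z side), together 70 x 76 x 50 mm (x, y, z), 0.13 to 0.22 kg. z points from base to lid. At the start it lies lid up on its stand's 55 degree slope: x points down the slope (away from the robot, 35 degrees from straight down), z outward and up; the tabs (-x side) are at the upper end.
- case_a: The red base; frame as its case centre. Base and lid each have a flat tab 40 mm wide (y), 5 mm thick, from x = -35 to -69 mm, lying on each other: 10 mm together (z -5 to +5 mm), free on both faces. Pinching both holds the case shut. Good pinch point x = -57 mm, y = z = 0, fingers pointing along +x; fingertips beyond x = -36 mm meet the case's side.
- lid_a_center (a point): Same point and axes on the red case's clear lid: coincides with the red case's centre while shut. The lid is loose: a 6 mm lip with 1.5 mm play locates it in the base, nothing latches it.
- lid_a: The red case's lid, same frame as the point above.
- case_b_center (a point): Centre of the blue sensor case, mid-seam: blue base tray (25 mm, -z side) and loose clear lid (25 mm, +z side), together 70 x 76 x 50 mm (x, y, z), 0.13 to 0.22 kg. z points from base to lid. At the start it lies lid up on its stand's 55 degree slope: x points down the slope (away from the robot, 35 degrees from straight down), z outward and up; the tabs (-x side) are at the upper end.
- case_b: The blue base; frame as its case centre. Base and lid each have a flat tab 40 mm wide (y), 5 mm thick, from x = -35 to -69 mm, lying on each other: 10 mm together (z -5 to +5 mm), free on both faces. Pinching both holds the case shut. Good pinch point x = -57 mm, y = z = 0, fingers pointing along +x; fingertips beyond x = -36 mm meet the case's side.
- lid_b_center (a point): Same point and axes on the blue case's clear lid: coincides with the blue case's centre while shut. The lid is loose: a 6 mm lip with 1.5 mm play locates it in the base, nothing latches it.
- lid_b: The blue case's lid, same frame as the point above.
- rack: Yellow curing rack, fixed, empty, 90 mm wide (y). Origin on the table under the corner line of bed and ledge (30 mm up); z up, x level, roughly away from the robot. From the corner the bed rises 56 mm at 55 degrees towards -x; the ledge, square to it, rises 108 mm at 35 degrees towards +x. The lid lies on the bed, the side opposite the tab on the ledge; the tab overhangs the bed.
- rack_seat1 (a point): Where the centre of the first (lower) case comes to lie in the rack: 25 mm off the bed and 35 mm up from the ledge, at mid-width. Axes those of the rack: x roughly away from the robot, z up.
- rack_seat2 (a point): Where the centre of the second (upper) case comes to lie, 50 mm farther out from the bed (29 mm higher and 41 mm farther along the rack's x).
- stand_a_seat (a point): Where the red case's centre lies in its grey aluminium stand (fixed, same slope, 90 mm wide and 56 mm bed as the rack, ledge 52 mm); axes as the rack's: x horizontal along the slope, away from the robot, z up.
- stand_b_seat (a point): The same for the blue case's stand.
- glue_mid (a point): White glue bottle with red cap, upright, 32 mm across, 85 mm tall, loose; point half-way up. Leave it standing.
- jar_mid (a point): Amber glass jar with steel lid, 38 mm across, 55 mm tall, loose; point half-way up. Leave it standing.

How it is judged:
By the outcome, as a careful person would: the job done as asked, in the order asked, and still so for the second after the job is handed in, with the robot touching nothing.
It also fails if it takes over 66 s, if anything falls off the work surface, if the arm or the gripper's body presses on something with over 40 N, if the wrist force passes 120 N, or if a joint passes its speed limit or range.

## Robot

A 6-joint arm with a two-finger parallel gripper is mounted at the origin on the work surface. World frame = base frame: x ahead of the robot, y to its left, z up, the work surface at z = 0. Lengths are in m, angles in rad, forces in N, time in s.
With the tool pointing down it reaches from about 0.35 to 0.925 m from the base axis. Payload 6.4 kg.
Tool frame: the origin (TCP) lies on the centre line of the jaws, within the pads' length; the fingertips stand 22 mm ahead of it and the grasp point (between the pads) lies 3 mm ahead of it (ctrl.tcp_to_tips is the z of the fingertips in the tool frame, in m); z points along the fingers, y is the direction in which the jaws open and shut (so a half turn about z gives the same grasp; the last joint's range is limited). The gripper opens to 85 mm and grips with 20 to 120 N. Pads are 22 mm wide; open, the fingers measure 114 mm over their backs; the gripper's body (76 mm by 85 mm) begins 54 mm behind the grasp point. The pads swing forward as they close: fully open they stand 13 mm farther back than shut.
Start: joints at [-1.4, 0.245, 1.558, -0, 1.339, -0.174], TCP at [0.22, -0.612, 0.253] pointing down, gripper open.
Joint ranges: [-3.13, 3.13], [-1.02, 2.26], [0.13, 2.54], [-0.95, 4.09], [0.21, 2.88], [-2.74, 2.74]. Speed limits (rad/s): [2.57, 2.57, 3.14, 3.14, 3.14, 3.14].

## Interface

Orientations are given as a rotation vector (axis times angle).
In Python, from cell import read_state, optics, workorder, ctrl gives the robot as it stands.
- The arm moves only by the shell command python3 -m crank 'ROWS' [FORCE]. ROWS is JSON, a list that holds one entry, the list of rows, each a list of 7 numbers: the shift along the tool's x, y, z in m, then the turn, a rotation vector about the tool's x, y, z in degrees, then the opening in per cent of the stroke, from 0 (shut) to 100 (fully open). A call has 1 to 20 rows; each row is the pose to reach, as a shift and turn from the pose commanded when the call began, along the tool's axes at that moment; what a row does not reach only later rows make up. A row lasts 1/8 s, in which the tool goes at most 62.5 mm and 10.7 degrees, less where a joint would pass 70% of its speed; a pose out of reach is approached as far as the arm can. A call with a gripper value outside its range is refused whole. The fingers move at their own pace and stop on an object; FORCE is the grip in N (left out, the last holds). Time passes only in rows, so rows that repeat a pose let the fingers close. It gives the time, the measured TCP pose, the force and the opening at its end, in the units of the state.
- read_state(): the state, without advancing time (a new reading comes with each control period).
- optics.grab_frame(name): name is "side" or "top"; returns (picture, depth): 400x640x3 uint8, blue, green, red; 400x640 float32, m along the optical axis (not along the pixel's ray), 0 where there is no reading.
- optics.camera_model(name): a dict with "fx", "fy", "cx", "cy" (pixels), "rvec" (rotation vector, rad) and "tvec" (3), from world to camera coordinates, as OpenCV has them. Camera axes: x right, y down, z forward; pixel columns grow to the right and rows downward; lengths in m; the calibration is good to about 2 mm. A picture is of the moment at which its call begins. camera_model takes no time and is no camera call.
- workorder.close_job(): hands the job in, once; it reports no verdict.
Trained networks look in the newest picture that a camera, given by its name, has taken for a name from the list of things; names that differ only in an ending like _2 or _b are one class to them, and where a whole thing is asked for, a point or a joint stands for the part that bears it (a point fixed in the world has none). Each returns a list of dicts, best first, with "score" (0 to 1); they miss things now and then, are a little off and sometimes report something else, mostly with a low value. They report only what shows in the picture. A call takes as long as a camera call.
- optics.search_frame(camera, thing): "location" ([column, row] in pixels, amid what is visible of it).
- optics.cut_out(camera, thing): "mask" (400x640 bool, what is visible of it) and "location" ([column, row] in pixels, amid what is visible of it).
The state is a dict: "time_s": time; "q": joint angles; "qd": joint speeds; "effort": joint torques, N m; "ee_pos": TCP position; "tcp_rot": TCP orientation; "ft_force": force on the tool from outside, world axes, zero at the start; "ft_torque": the same for the moment, N m; "opening": opening from 0.0 (shut) to 1.0 (fully open).
Only numpy, scipy, OpenCV 4.12 (cv2) and the standard library are available. Lean on these libraries where they do the work, as an engineer would, in place of code of your own. Each camera call takes 0.05 s, during which the arm holds its last target. There are 200 camera calls.

## Working session

There is one attempt and no reset: what is moved stays moved. The work goes in short steps, Python scripts to look and compute and a shell command to move; the robot and the scene stay as the last step left them, time stands still between calls to the robot, and variables do not carry over. Pictures are saved under pics/ and viewed, about 8 in all and at most 12, crops included, and the job is handed in when it is done.

```bash
ls; mkdir -p pics; python3 - <<'E'
from cell import read_state, optics, workorder, ctrl
import cv2,numpy as np
s=read_state();print({k:np.round(v,3) for k,v in s.items()})
print([x for x in dir(ctrl) if x[0]!='_'],ctrl.tcp_to_tips)
for n in("side","top"):
    p,d=optics.grab_frame(n);cv2.imwrite(f"pics/{n}0.png",p);np.savez(f"{n}0.npz",p=p,d=d)
    print(n,optics.camera_model(n))
    for t in("case_a","case_b","rack","glue_mid","jar_mid","lid_a","stand_a_seat"):
        for r in optics.cut_out(n,t)[:3]:
            print(n,t,round(r["score"],2),np.round(r["location"]),r["mask"].sum())
E
```

```text
pics
{'time_s': np.float64(0.0), 'q': array([-1.4  ,  0.246,  1.559,  0.   ,  1.339, -0.174]), 'qd': array([-0.   , -0.   , -0.   ,  0.001, -0.001,  0.002]), 'effort': array([ 0.0000e+00, -4.2951e+01, -3.2613e+01, -0.0000e+00,  5.0000e-03,
        0.0000e+00]), 'ee_pos': array([ 0.22 , -0.611,  0.252]), 'tcp_rot': array([-3.093, -0.539, -0.   ]), 'ft_force': array([-0.39 ,  0.642,  0.948]), 'ft_torque': array([0.01 , 0.074, 0.019]), 'opening': np.float64(1.002)}
['MotionError', 'tcp_to_tips'] 0.022
side {'fx': 506.62605317439073, 'fy': 506.62605317439073, 'cx': 310.9493176917592, 'cy': 209.6487145471516, 'rvec': array([ 0.4338952 , -2.81406985,  1.0909751 ]), 'tvec': array([0.52760504, 0.18344598, 1.25097047])}
side case_a 0.68 [323. 216.] 219
side case_a 0.61 [247. 303.] 3209
side case_a 0.52 [340. 140.] 286
side case_b 0.68 [323. 216.] 219
side case_b 0.61 [247. 303.] 3209
side case_b 0.52 [340. 140.] 286
side rack 0.62 [250. 304.] 3204
side glue_mid 0.53 [332. 272.] 273
side lid_a 0.86 [331. 136.] 433
side lid_a 0.41 [311. 202.] 725
side lid_a 0.2 [333. 274.] 340
side stand_a_seat 0.92 [315. 228.] 699
top {'fx': 476.32560220954474, 'fy': 476.32560220954474, 'cx': 325.3995028676526, 'cy': 201.53373373457288, 'rvec': array([ 2.09505581, -2.13918095,  0.19158823]), 'tvec': array([0.03055946, 0.54645139, 0.98826352])}
top case_a 0.56 [470. 199.] 319
top case_a 0.55 [352. 213.] 226
top case_b 0.56 [470. 199.] 319
top case_b 0.55 [352. 213.] 226
top rack 0.62 [208. 175.] 3210
top glue_mid 0.77 [271. 244.] 186
top jar_mid 0.58 [397. 200.] 253
top lid_a 0.85 [351. 193.] 1023
top lid_a 0.66 [483. 179.] 1033
top stand_a_seat 0.58 [344. 215.] 576
```

```bash
python3 - <<'E'
import cv2,numpy as np
a=cv2.imread("pics/top0.png");b=cv2.imread("pics/side0.png")
cv2.imwrite("pics/top_c.png",cv2.resize(a[90:330,150:550],None,fx=2,fy=2,interpolation=cv2.INTER_CUBIC))
cv2.imwrite("pics/side_c.png",cv2.resize(b[80:370,150:450],None,fx=2,fy=2,interpolation=cv2.INTER_CUBIC))
E
```

```text
(no output)
```

View pics/top_c.png

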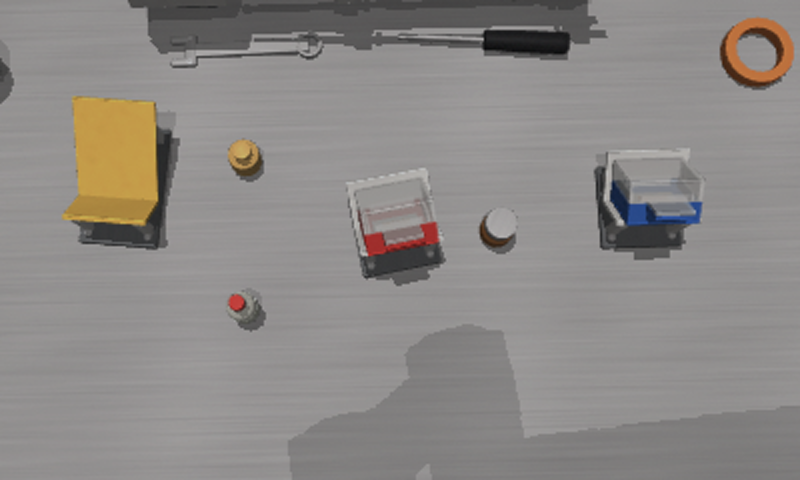

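View pics/side_c.png

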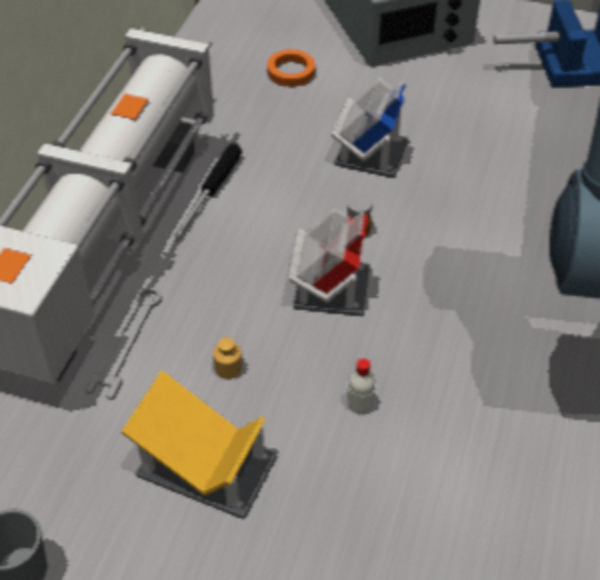

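The top view has world +x up: rack at (115,170) in the crop, red case at (400,220), jar at (497,228), blue case at (655,200), glue bottle at (240,305). A brass piece also stands near the rack at (243,157). The side view agrees. Next I fit poses to the depth clouds.

```bash
cat > h.py <<'E'
import numpy as np,cv2
from scipy.spatial.transform import Rotation as Ro
from scipy.optimize import least_squares
from cell import read_state, optics
def cloud(n,p,d):
    m=optics.camera_model(n);v,u=np.mgrid[0:400,0:640]
    P=np.stack([(u-m["cx"])/m["fx"]*d,(v-m["cy"])/m["fy"]*d,d],-1)
    R=cv2.Rodrigues(m["rvec"])[0]
    W=(P-m["tvec"])@R; W[d==0]=np.nan
    return W
def load(t):
    o=[]
    for n in("top","side"):
        z=np.load(f"{n}{t}.npz");W=cloud(n,z["p"],z["d"]);o.append((n,W,cv2.cvtColor(z["p"],cv2.COLOR_BGR2HSV)))
    return o
s35,c35=np.sin(np.radians(35)),np.cos(np.radians(35))
CS=np.array([[s35,0,c35],[0,1,0],[-c35,0,s35]])      # case axes in stand (cols x y z)
CR=np.array([[s35,0,-c35],[0,-1,0],[-c35,0,-s35]])   # case axes flipped, in rack
def box(P,lo,hi):
    c=(np.array(lo)+hi)/2;h=(np.array(hi)-lo)/2
    q=abs(P-c)-h
    return np.linalg.norm(np.maximum(q,0),axis=-1)+np.minimum(q.max(-1),0)
def ang(y): return Ro.from_euler('z',y).as_matrix()
E
python3 - <<'E'
from h import *
cl=load("0")
for n,W,H in cl:
    h,s,v=H[...,0],H[...,1],H[...,2]
    for nm,lo,hi in(("yel",18,32),("red",0,6),("blue",105,125)):
        M=(h>=lo)&(h<=hi)&(s>150)&(v>60)&(W[...,2]>.01)&(W[...,2]<.2)&(W[...,0]>.25)&(W[...,0]<.8)
        P=W[M];print(n,nm,len(P),np.round(np.nanmedian(P,0),3),np.round(np.nanpercentile(P,[1,99],axis=0),3).tolist())
    T=W[:,:,2];print("table z",np.nanmedian(T[(W[...,0]>.3)&(W[...,0]<.6)&(abs(W[...,1])<.4)]))
# rack
def rk(p,P):
    Q=(P-[p[0],p[1],0])@ang(p[2]); z=Q[:,2]-.03-p[3]
    bed=Q[:,0]*c35+z*s35; led=-Q[:,0]*s35+z*c35   # off bed, off ledge
    return Q,bed,led
allP=[]
for n,W,H in cl:
    M=(H[...,0]>=18)&(H[...,0]<=32)&(H[...,1]>150)&(H[...,2]>60)&(W[...,2]>.025)
    m=max(optics.cut_out(n,"rack"),key=lambda r:r["score"])["mask"] if 0 else M
    P=W[M];c=np.median(P,0);P=P[np.linalg.norm(P-c,axis=1)<.13];allP.append(P)
    print(n,len(P),c)
for P in allP+[np.vstack(allP)]:
    c=np.median(P,0)
    f=lambda p:np.minimum(abs(rk(p,P)[1]),abs(rk(p,P)[2]))
    best=min((least_squares(f,[c[0]+dx,c[1],0,0],loss='soft_l1',f_scale=.002) for dx in(-.05,-.02,.0)),key=lambda r:r.cost)
    Q,b,l=rk(best.x,P);ylo,yhi=np.percentile(Q[:,1],[1,99]);o=ang(best.x[2])@[0,(ylo+yhi)/2,0]
    print("rack",np.round(best.x,4),"origin",np.round(best.x[:2]+o[:2],4),"width",yhi-ylo,"med res",np.median(f(best.x)),"extent",np.percentile(b,99),np.percentile(l,99))
# glue, jar
for t in("glue_mid","jar_mid"):
    for n,W,H in cl:
        z=optics.search_frame(n,t)
        for r in z[:2]:
            u,v=np.round(r["location"]).astype(int);print(t,n,round(r["score"],2),np.round(W[v,u],3))
E
```

```text
top yel 2441 [0.622 0.278 0.062] [[0.552, 0.232, 0.03], [0.68, 0.323, 0.095]]
top red 269 [ 0.514 -0.015  0.093] [[0.454, -0.069, 0.08], [0.536, 0.146, 0.13]]
top blue 1485 [ 0.522 -0.295  0.088] [[0.254, -0.644, 0.011], [0.717, 0.723, 0.128]]
table z -0.00013079151287220665
side yel 2342 [0.626 0.278 0.06 ] [[0.552, 0.14, 0.019], [0.68, 0.328, 0.094]]
side red 279 [0.521 0.006 0.084] [[0.454, -0.136, 0.016], [0.556, 0.149, 0.129]]
side blue 737 [ 0.321 -0.593  0.063] [[0.254, -0.691, 0.024], [0.578, -0.267, 0.102]]
table z 0.0005665774940421958
top 2441 [0.62240853 0.27754777 0.06206526]
side 2201 [0.62588643 0.27863564 0.06061378]
rack [ 5.852e-01  2.648e-01 -9.700e-02 -3.000e-04] origin [0.5867 0.2809] width 0.08688177918755248 med res 0.001097517680818047 extent 0.113033384272757 0.05686949901574976
rack [ 5.943e-01  3.648e-01 -7.410e-02 -4.000e-04] origin [0.5852 0.243 ] width 0.16835126395241617 med res 0.0012234264411452762 extent 0.11172244848968255 0.05733581394844235
rack [ 5.937e-01  3.534e-01 -8.880e-02 -4.000e-04] origin [0.5873 0.2814] width 0.09055508607121435 med res 0.0011866090281639618 extent 0.11254803421181382 0.057141695105999674
glue_mid top 0.7 [0.456 0.135 0.08 ]
glue_mid side 0.58 [0.457 0.152 0.054]
glue_mid side 0.54 [0.544 0.006 0.115]
jar_mid top 0.67 [0.612 0.28  0.044]
jar_mid top 0.53 [ 0.543 -0.137  0.051]
```

```bash
cat >> h.py <<'E'
def fitcase(P,c0,stand=True,C=CS,fz=None):
    def f(p):
        Q=(P-p[:3])@(ang(p[3])@C)
        d=np.minimum(abs(box(Q,[-.035,-.038,-.025],[.035,.038,.025])),abs(box(Q,[-.069,-.02,-.005],[-.035,.02,.005])))
        if stand: d=np.minimum(d,abs(box(Q,[.035,-.045,-.029],[.039,.045,.027])));d=np.minimum(d,abs(box(Q,[-.021,-.045,-.029],[.035,.045,-.025])))
        return np.minimum(d,.012)
    bs=[least_squares(f,[*(np.array(c0)+d),y],loss='soft_l1',f_scale=.002) for y in(-.2,0,.2) for d in([0,0,0],[.015,0,0],[-.015,0,0],[0,.01,0])]
    b=min(bs,key=lambda r:r.cost);r=f(b.x)
    return b.x,np.median(r),(r<.004).mean()
E
python3 - <<'E'
from h import *
cl=load("0")
for nm,c0 in(("a",[.545,-.015,.1]),("b",[.555,-.29,.1])):
    PP=[]
    for n,W,H in cl:
        M=(np.linalg.norm(W-c0,axis=-1)<.085)&(W[...,2]>.045); PP.append(W[M])
    for P in PP+[np.vstack(PP)]:
        x,m,fr=fitcase(P,c0);print(nm,len(P),np.round(x,4),round(m,4),round(fr,2))
E
```

```text
a 1544 [ 0.5516 -0.0281  0.0728  0.1767] 0.0008 0.95
a 1173 [ 0.5528 -0.0278  0.0735  0.1769] 0.0009 0.95
a 2717 [ 0.5521 -0.028   0.0731  0.1752] 0.001 0.95
b 1646 [ 0.5728 -0.3082  0.0726  0.0055] 0.0006 0.95
b 840 [ 0.5739 -0.3079  0.0735  0.0087] 0.0012 0.9
b 2486 [ 0.5731 -0.308   0.0728  0.0049] 0.0009 0.93
```

```bash
cat >> h.py <<'E'
POSE={"a":([.5521,-.028,.0731],.176,CS),"b":([.5731,-.308,.073],.005,CS),
"r1":(list(np.r_[.5873,.2814,0]+ang(-.09)@[.0004,0,.073]),-.09,CR),"r2":(list(np.r_[.5873,.2814,0]+ang(-.09)@[.0414,0,.1017]),-.09,CR)}
def tool(k,up,back=0.,lift=0.,gx=-.060):
    """TCP pose to hold case k at pinch point; up=+1: tool y=+case z at pick"""
    c,y,C=POSE[k];R=ang(y)@C
    z=R[:,0];yy=up*R[:,2];T=np.stack([np.cross(yy,z),yy,z],1)
    return np.array(c)+R[:,0]*(gx-back)+np.array([0,0,lift]),T
def wrist(p,T,dt=.3,L2=.6,L3=.5,d1=.25):
    w=p-dt*T[:,2];q1=np.arctan2(w[1],w[0]);r=np.hypot(*w[:2]);h=w[2]-d1
    D=np.hypot(r,h);q3=np.pi-np.arccos(np.clip((L2**2+L3**2-D*D)/(2*L2*L3),-1,1))
    q2=np.arctan2(r,h)-np.arctan2(L3*np.sin(q3),L2+L3*np.cos(q3))
    M=Ro.from_euler('ZY',[q1,q2+q3]).inv().as_matrix()@T@ang(-np.pi/2)
    q5=np.arccos(M[2,2]);q4=np.arctan2(M[1,2],M[0,2]);q6=np.arctan2(M[2,1],-M[2,0])
    return np.array([q1,q2,q3,q4,q5,q6])
E
python3 - <<'E'
from h import *
np.set_printoptions(precision=3,suppress=True)
for dt in(.2,.35):
  for k,l in(("a",0),("b",0),("r1",0),("r2",0),("r1",.15)):
    for u in(1,-1): print(dt,k,l,u,wrist(*tool(k,u,0,l),dt=dt))
p,T=tool("a",1);print(T,p)
E
```

```text
0.2 a 0 1 [-0.133  0.513  2.398  2.673  0.396 -2.96 ]
0.2 a 0 -1 [-0.133  0.513  2.398  2.673  0.396  0.181]
0.2 b 0 1 [-0.629  0.591  2.16   1.898  0.367 -2.462]
0.2 b 0 -1 [-0.629  0.591  2.16   1.898  0.367  0.68 ]
0.2 r1 0 1 [ 0.591  0.594  2.151 -1.827  0.383 -0.709]
0.2 r1 0 -1 [ 0.591  0.594  2.151 -1.827  0.383  2.432]
0.2 r2 0 1 [ 0.545  0.571  2.077 -1.624  0.348 -0.972]
0.2 r2 0 -1 [ 0.545  0.571  2.077 -1.624  0.348  2.17 ]
0.2 r1 0.15 1 [ 0.591  0.344  2.086 -1.071  0.424 -1.524]
0.2 r1 0.15 -1 [ 0.591  0.344  2.086 -1.071  0.424  1.617]
0.35 a 0 1 [-0.213  0.137  2.49   1.838  0.227 -2.168]
0.35 a 0 -1 [-0.213  0.137  2.49   1.838  0.227  0.973]
0.35 b 0 1 [-0.741  0.301  2.246  1.295  0.416 -1.919]
0.35 b 0 -1 [-0.741  0.301  2.246  1.295  0.416  1.222]
0.35 r1 0 1 [ 0.708  0.31   2.232 -1.259  0.446 -1.215]
0.35 r1 0 -1 [ 0.708  0.31   2.232 -1.259  0.446  1.927]
0.35 r2 0 1 [ 0.648  0.299  2.153 -1.106  0.447 -1.438]
0.35 r2 0 -1 [ 0.648  0.299  2.153 -1.106  0.447  1.704]
0.35 r1 0.15 1 [ 0.708  0.095  2.091 -0.753  0.644 -1.8  ]
0.35 r1 0.15 -1 [ 0.708  0.095  2.091 -0.753  0.644  1.342]
[[-0.175  0.806  0.565]
 [ 0.985  0.143  0.1  ]
 [ 0.     0.574 -0.819]] [ 0.518 -0.034  0.122]
```

```bash
cat >> h.py <<'E'
np.set_printoptions(precision=4,suppress=True)
def rel(p,T,note=""):
    s=read_state();R=Ro.from_rotvec(s["tcp_rot"])
    print(note,"shift mm",np.round(R.inv().apply(p-s["ee_pos"])*1e3,1),"turn",np.round((R.inv()*Ro.from_matrix(T)).as_rotvec(degrees=True),2),"dist",round(np.linalg.norm(p-s["ee_pos"]),3))
def st():
    s=read_state();print(round(float(s["time_s"]),2),"q",s["q"],"p",s["ee_pos"],"F",s["ft_force"],"open",s["opening"])
E
python3 - <<'E'
from h import *
rel(*tool("b",1,.1,.03),"u+");rel(*tool("b",-1,.1,.03),"u-")
E
for i in 1; do python3 -m crank '[[[0,0,-0.04,0,0,0,40],[0.1,-0.08,-0.06,0,0,15,40],[0.1,-0.08,-0.06,0,0,15,40]]]'; done
python3 -c "
from h import *
st()"
```

```text
u+ shift mm [ 348.7 -197.    19.2] turn [-30.41  21.51 -68.21] dist 0.401
u- shift mm [ 348.7 -197.    19.2] turn [ 23.54  33.29 105.58] dist 0.401
time_s: 1.38
ee_pos: [0.2848, -0.5057, 0.3133]
tcp_rot: [3.138, 0.123, 0.001]
ft_force: [0.9, -0.7, -0.2]
opening: 0.406
1.38 q [-1.2533  0.0377  1.6778  0.0003  1.4252  0.2391] p [ 0.2848 -0.5057  0.3133] F [ 0.8778 -0.6653 -0.2471] open 0.40584485969329037
```

```bash
python3 - <<'E'
from h import *
rel(*tool("b",1,.1,.03),"u+")
E
```

```text
u+ shift mm [ 211.3 -181.3   79.2] turn [-28.07  26.15 -82.89] dist 0.29
```

```bash
python3 -m crank '[[[0.08,-0.06,0.02,0,0,-30,40],[0.14,-0.12,0.04,-10,10,-50,40],[0.211,-0.181,0.079,-28,26,-83,40],[0.211,-0.181,0.079,-28,26,-83,40],[0.211,-0.181,0.079,-28,26,-83,40]]]'; python3 -c "
from h import *
st()"; python3 -m crank '[[[0,0,0,-17,17,-38,40],[0,0,0,-17,17,-38,40],[0,0,0,-17,17,-38,40],[0,0,0,-17,17,-38,40]]]';python3 -c "
from h import *
st();rel(*tool('b',1,.1,.03))"
```

```text
time_s: 2.0
ee_pos: [0.4808, -0.3061, 0.2328]
tcp_rot: [2.57, 1.332, 0.339]
ft_force: [0.1, 0.2, 0.3]
opening: 0.402
2.0 q [-0.8343 -0.0817  1.9674  0.1978  0.9832 -0.3068] p [ 0.4808 -0.3061  0.2328] F [0.1224 0.1532 0.3407] open 0.4022452450944083
time_s: 2.5
ee_pos: [0.4797, -0.3085, 0.234]
tcp_rot: [1.814, 1.927, 0.711]
ft_force: [-0.1, -0.3, 0.1]
opening: 0.398
2.5 q [-1.0116 -0.1041  2.0567  0.7171  1.0237 -1.4055] p [ 0.4797 -0.3085  0.234 ] F [-0.0505 -0.2684  0.1133] open 0.39839375267361266
 shift mm [-0.1  1.4  0.9] turn [ 2.47 -5.07  1.54] dist 0.002
```

```bash
cat >> h.py <<'E'
def fk(q,L):
    a1,d1,L2,a3,L3,dt=L
    A=Ro.from_euler('z',q[0]);B=A*Ro.from_euler('y',q[1]);C=B*Ro.from_euler('y',q[2])
    E=C*Ro.from_euler('ZYZ',[q[3],q[4],q[5]+np.pi/2])
    return A.apply([a1,0,0])+[0,0,d1]+B.apply([0,0,L2])+C.apply([a3,0,L3])+E.apply([0,0,dt]),E.as_matrix()
LO=np.array([-3.13,-1.02,.13,-.95,.21,-2.74]);HI=np.array([3.13,2.26,2.54,4.09,2.88,2.74])
def ik(p,T,L,q0,n=15):
    g=np.random.default_rng(0);out=[]
    for i in range(n):
        x0=np.clip(q0+g.normal(0,.5*(i>0),6),LO+.01,HI-.01)
        f=lambda q:np.r_[(fk(q,L)[0]-p)*5,Ro.from_matrix(fk(q,L)[1].T@T).as_rotvec()]
        r=least_squares(f,x0,bounds=(LO,HI))
        e=f(r.x);out.append((r.cost,r.x,np.linalg.norm(e[:3])/5*1e3,np.degrees(np.linalg.norm(e[3:]))))
    return min(out,key=lambda o:o[0])
E
python3 - <<'E'
from h import *
D=[([-1.4,.246,1.559,0,1.339,-.174],[.2200,-.6115,.2525],[-3.093,-.539,0]),
([-1.2533,.0377,1.6778,.0003,1.4252,.2391],[.2848,-.5057,.3133],[3.138,.123,.001]),
([-.8343,-.0817,1.9674,.1978,.9832,-.3068],[.4808,-.3061,.2328],[2.57,1.332,.339]),
([-1.0116,-.1041,2.0567,.7171,1.0237,-1.4055],[.4797,-.3085,.234],[1.814,1.927,.711])]
f=lambda L:np.concatenate([fk(q,L)[0]-p for q,p,_ in D])
r=least_squares(f,[0,.3,.5,0,.5,.25]);L=r.x;print(L,abs(r.fun).max(),r.jac.shape,np.linalg.svd(r.jac)[1])
for q,p,w in D: print((Ro.from_matrix(fk(q,L)[1]).inv()*Ro.from_rotvec(w)).magnitude())
np.save("L.npy",L)
q0=np.array(D[-1][0])
for k,l in(("a",0),("b",0),("r1",0),("r2",0),("r1",.1)):
    for u in(1,-1):
        for g in(q0,[.6,0,2.2,-.5,.6,-1.],[.6,0,2.2,-.5,.6,2],[0,0,2.3,.5,.6,-1.]):
            c,q,e1,e2=ik(*tool(k,u,0,l),L,np.array(g),5)
            if e1<30 and e2<30:print(k,l,u,q,round(e1,1),round(e2,1))
E
```

```text
[-0.2177  0.5745  0.525   0.202   0.7998  0.4606] 0.11120739362962483 (12, 6) [3.9407 2.8341 0.5858 0.2734 0.1212 0.0776]
0.0005044857524373226
0.0004197094953581774
0.00044386800757105786
0.00028096702824421016
a 0 1 [-0.3016 -0.1634  2.289   0.5521  0.5267 -0.8902] 0.0 0.0
a 0 1 [-0.3016 -0.1634  2.289   0.5521  0.5267 -0.8902] 0.0 0.0
a 0 1 [-0.3016 -0.1634  2.289   0.5521  0.5267 -0.8902] 0.0 0.0
a 0 1 [-0.3016 -0.1634  2.289   0.5521  0.5267 -0.8902] 0.0 0.0
a 0 -1 [-0.3016 -0.1634  2.289   0.5521  0.5267  2.2513] 0.0 0.0
a 0 -1 [ 0.0933 -0.1952  2.3562 -0.4676  0.35   -2.74  ] 11.5 12.2
a 0 -1 [-0.3016 -0.1634  2.289   0.5521  0.5267  2.2513] 0.0 0.0
a 0 -1 [-0.3016 -0.1634  2.289   0.5521  0.5267  2.2513] 0.0 0.0
b 0 1 [-0.8453  0.1175  2.0141  0.719   0.7134 -1.3354] 0.0 0.0
b 0 1 [-0.8453  0.1175  2.0141  0.719   0.7134 -1.3354] 0.0 0.0
b 0 1 [-0.8453  0.1175  2.0141  0.719   0.7134 -1.3354] 0.0 0.0
b 0 1 [-0.8453  0.1175  2.0141  0.719   0.7134 -1.3354] 0.0 0.0
b 0 -1 [-0.8453  0.1175  2.0141  0.719   0.7134  1.8062] 0.0 0.0
b 0 -1 [-0.393   0.0294  2.2024 -0.6955  0.21   -
[... 1029 characters left out ...]
7  0.7429  1.27  ] 0.0 0.0
r2 0 -1 [ 0.7436  0.1306  1.9505 -0.6787  0.7429  1.27  ] 0.0 0.0
r2 0 -1 [ 0.7436  0.1306  1.9505 -0.6787  0.7429  1.27  ] 0.0 0.0
r1 0.1 1 [ 0.8153 -0.0287  2.0031 -0.6335  0.8667 -1.891 ] 0.0 0.0
r1 0.1 1 [ 0.8153 -0.0287  2.0031 -0.6335  0.8667 -1.891 ] 0.0 0.0
r1 0.1 1 [ 0.2858 -0.176   2.2518  0.6662  0.3434  2.74  ] 23.8 27.4
r1 0.1 1 [ 0.8153 -0.0287  2.0031 -0.6335  0.8667 -1.891 ] 0.0 0.0
r1 0.1 -1 [ 0.8153 -0.0287  2.0031 -0.6335  0.8667  1.2506] 0.0 0.0
r1 0.1 -1 [ 0.8153 -0.0287  2.0031 -0.6335  0.8667  1.2506] 0.0 0.0
r1 0.1 -1 [ 0.8153 -0.0287  2.0031 -0.6335  0.8667  1.2506] 0.0 0.0
r1 0.1 -1 [ 0.8153 -0.0287  2.0031 -0.6335  0.8667  1.2506] 0.0 0.0
```

```bash
cat >> h.py <<'E'
def fk(q,L):
    a1,d1,L2,a3,L3,dt,y0,y4,a5=L
    A=Ro.from_euler('z',q[0]);B=A*Ro.from_euler('y',q[1]);C=B*Ro.from_euler('y',q[2])
    F=C*Ro.from_euler('ZY',[q[3],q[4]])
    E=F*Ro.from_euler('z',q[5]+np.pi/2)
    return A.apply([a1,y0,0])+[0,0,d1]+B.apply([0,0,L2])+C.apply([a3,0,L3])+F.apply([a5,y4,dt]),E.as_matrix()
DATA=[([-1.4,.246,1.559,0,1.339,-.174],[.2200,-.6115,.2525]),
([-1.2533,.0377,1.6778,.0003,1.4252,.2391],[.2848,-.5057,.3133]),
([-.8343,-.0817,1.9674,.1978,.9832,-.3068],[.4808,-.3061,.2328]),
([-1.0116,-.1041,2.0567,.7171,1.0237,-1.4055],[.4797,-.3085,.234])]
def fitL(on,D=DATA):
    x0=np.array([0,.3,.45,0,.45,.25,0,0,0.]);on=np.array(on)
    def f(x):
        L=np.zeros(9);L[on]=x
        return np.concatenate([fk(q,L)[0]-p for q,p in D])
    r=least_squares(f,x0[on],x_scale=.1);L=np.zeros(9);L[on]=r.x
    return L,abs(r.fun).max(),np.linalg.svd(r.jac)[1][-2:]
E
python3 - <<'E'
from h import *
for on in([1,2,4,5,6],[1,2,4,5,7],[0,1,2,4,5,6],[0,1,2,4,5,7],[1,2,3,4,5,6],[1,2,3,4,5,7],[0,1,2,3,4,5,6],[0,1,2,3,4,5,7],[1,2,3,4,5,6,7],[1,2,3,4,5,6,8],[1,2,4,5,6,8],[1,2,4,5,6,7,8],[1,2,3,4,5,7,8]):
    L,e,s=fitL(on);print(on,L,"%.4f"%e,s)
E
```

```text
[1, 2, 4, 5, 6] [0.     0.178  0.4428 0.     0.5508 0.2273 0.1136 0.     0.    ] 0.0073 [0.4367 0.1912]
[1, 2, 4, 5, 7] [0.     0.1123 0.5034 0.     0.5407 0.2471 0.     0.1072 0.    ] 0.0475 [0.4314 0.1925]
[0, 1, 2, 4, 5, 6] [-0.0082  0.1812  0.4428  0.      0.5592  0.2284  0.1134  0.      0.    ] 0.0072 [0.1964 0.1126]
[0, 1, 2, 4, 5, 7] [-0.337   0.238   0.4908  0.      0.8858  0.2711  0.      0.1104  0.    ] 0.0164 [0.199 0.115]
[1, 2, 3, 4, 5, 6] [0.     0.2709 0.4211 0.065  0.5686 0.2319 0.1127 0.     0.    ] 0.0003 [0.2622 0.0771]
[1, 2, 3, 4, 5, 7] [0.     0.3626 0.4429 0.175  0.5889 0.2571 0.     0.1063 0.    ] 0.0487 [0.2685 0.0775]
[0, 1, 2, 3, 4, 5, 6] [-0.      0.2709  0.4211  0.065   0.5686  0.2319  0.1127  0.      0.    ] 0.0003 [0.1189 0.0768]
[0, 1, 2, 3, 4, 5, 7] [-0.3207  0.3846  0.4545  0.1067  0.8986  0.276   0.      0.1096  0.    ] 0.0173 [0.1206 0.0774]
[1, 2, 3, 4, 5, 6, 7] [ 0.      0.2708  0.4211  0.0649  0.5685  0.2319  0.1129 -0.0002  0.    ] 0.0003 [0.2514 0.0766]
[1, 2, 3, 4, 5, 6, 8] [0.     0.2707 0.4211 0.0649 0.5688 0.2318 0.1127 0.     0.0003] 0.0003 [0.2448 0.0768]
[1, 2, 4, 5, 6, 8] [0.     0.1789 0.4421 0.     0.5552 0.2259 0.1133 0.     0.0042] 0.0071 [0.2687 0.1869]
[1, 2, 4, 5, 6, 7, 8] [ 0.      0.1802  0.4415  0.      0.552   0.2272  0.1164 -0.0031  0.001 ] 0.0071 [0.1873 0.1687]
[1, 2, 3, 4, 5, 7, 8] [0.     0.2977 0.4359 0.1152 0.6914 0.2038 0.     0.1078 0.1118] 0.0321 [0.2394 0.0769]
```

```bash
cat >> h.py <<'E'
LL=np.array([0,.2709,.4211,.065,.5686,.2319,.1127,0,0])
E
python3 - <<'E'
from h import *
for k,b,l in(("a",0,0),("a",0,.15),("b",0,0),("b",0,.15),("r1",0,0),("r1",.06,.0),("r1",0,.05),("r1",0,.1),("r2",0,0),("r2",0,.06),("r2",.06,0)):
    for u in(1,-1):
        S=[]
        for g in([-.8,0,2.,.7,1,-1.4],[.6,0,2.2,-.5,.6,-1.],[.6,0,2.2,-.5,.6,2],[.5,0,2.3,3.5,.6,-1.]):
            c,q,e1,e2=ik(*tool(k,u,b,l),LL,np.array(g),4)
            if e1<15 and e2<12 and not any(np.allclose(q,x,atol=.01) for x in S):S.append(q);print(k,b,l,u,q,round(e1,1),round(e2,1))
E
```

```text
a 0 0 1 [-0.439  -0.1348  2.3085  0.6802  0.554  -1.1271] 0.0 0.0
a 0 0 -1 [-0.439  -0.1348  2.3085  0.6802  0.554   2.0145] 0.0 0.0
a 0 0.15 1 [-0.439  -0.3958  2.2046  0.4497  0.8653 -0.8278] 0.0 0.0
a 0 0.15 -1 [-0.439  -0.3958  2.2046  0.4497  0.8653  2.3138] 0.0 0.0
b 0 0 1 [-0.8736  0.1545  2.0167  0.7552  0.7    -1.4034] 0.0 0.0
b 0 0 -1 [-0.8736  0.1545  2.0167  0.7552  0.7     1.7382] 0.0 0.0
b 0 0.15 1 [-0.8736 -0.0647  1.9334  0.5789  0.9393 -1.1476] 0.0 0.0
b 0 0.15 -1 [-0.8736 -0.0647  1.9334  0.5789  0.9393  1.994 ] 0.0 0.0
r1 0 0 1 [ 0.3928  0.1653  2.0042 -0.5987  0.4922 -2.1947] 0.0 0.0
r1 0 0 -1 [ 0.3928  0.1653  2.0042 -0.5987  0.4922  0.9469] 0.0 0.0
r1 0.06 0.0 1 [ 0.4265  0.0209  2.052  -0.535   0.5891 -2.2483] 0.0 0.0
r1 0.06 0.0 -1 [ 0.4265  0.0209  2.052  -0.535   0.5891  0.8933] 0.0 0.0
r1 0 0.05 1 [ 0.3928  0.0802  1.9882 -0.5089  0.5783 -2.2989] 0.0 0.0
r1 0 0.05 -1 [ 0.3928  0.0802  1.9882 -0.5089  0.5783  0.8427] 0.0 0.0
r1 0 0.1 1 [ 0.3928  0.0075  1.9605 -0.4447  0.6676 -2.3779] 0.0 0.0
r1 0 0.1 -1 [ 0.3928  0.0075  1.9605 -0.4447  0.6676  0.7636] 0.0 0.0
r2 0 0 1 [ 0.3574  0.1854  1.9164 -0.5091  0.5341 -2.3192] 0.0 0.0
r2 0 0 -1 [ 0.3574  0.1854  1.9164 -0.5091  0.5341  0.8224] 0.0 0.0
r2 0 0.06 1 [ 0.3574  0.0978  1.8888 -0.4304  0.6368 -2.4135] 0.0 0.0
r2 0 0.06 -1 [ 0.3574  0.0978  1.8888 -0.4304  0.6368  0.7281] 0.0 0.0
r2 0.06 0 1 [ 0.3868  0.0501  1.9618 -0.4661  0.6257 -2.3541] 0.0 0.0
r2 0.06 0 -1 [ 0.3868  0.0501  1.9618 -0.4661  0.6257  0.7875] 0.0 0.0
```

```bash
python3 - <<'E'
from h import *
rel(*tool("b",1,.05,0,-.063));rel(*tool("b",1,0,0,-.063))
E
```

```text
shift mm [ -5.9 -19.   71.4] turn [ 2.47 -5.07  1.54] dist 0.074
 shift mm [-10.3 -21.2 121.2] turn [ 2.47 -5.07  1.54] dist 0.123
```

```bash
python3 -m crank '[[[-0.003,-0.01,0.035,2.5,-5.1,1.5,40],[-0.006,-0.019,0.071,2.5,-5.1,1.5,40],[-0.008,-0.02,0.096,2.5,-5.1,1.5,40],[-0.0103,-0.0212,0.121,2.5,-5.1,1.5,40],[-0.0103,-0.0212,0.121,2.5,-5.1,1.5,40]]]' 70; python3 - <<'E'
from h import *
st();rel(*tool("b",1,0,0,-.063))
p,d=optics.grab_frame("side");cv2.imwrite("pics/s1.png",cv2.resize(p[80:240,250:450],None,fx=3.5,fy=3.5,interpolation=cv2.INTER_CUBIC))
E
```

```text
time_s: 3.12
ee_pos: [0.5362, -0.3075, 0.1225]
tcp_rot: [1.878, 1.877, 0.59]
ft_force: [0.1, 0.5, 0.0]
opening: 0.399
3.12 q [-0.8751  0.1507  2.0183  0.7445  0.7044 -1.3898] p [ 0.5362 -0.3075  0.1225] F [0.0954 0.457  0.0482] open 0.398775525352269
 shift mm [-0.7  1.8 -1.3] turn [-0.35 -0.05 -0.33] dist 0.002
```

View pics/s1.png

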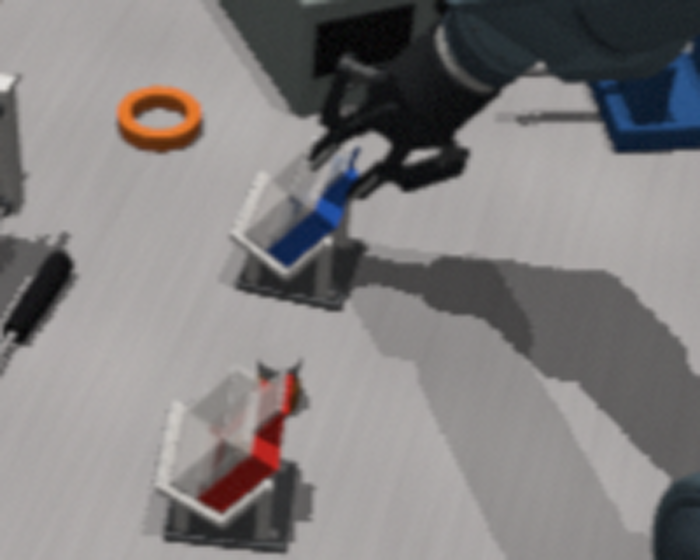

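The tab sits between the fingers (about 345,180 in the crop). Centring slightly, then closing.

```bash
python3 -m crank '[[[-0.0007,0.0015,-0.001,0,0,-0.3,40],[-0.0007,0.0015,-0.001,0,0,-0.3,40],[-0.0007,0.0015,-0.001,0,0,-0.3,5],[-0.0007,0.0015,-0.001,0,0,-0.3,0],[-0.0007,0.0015,-0.001,0,0,-0.3,0],[-0.0007,0.0015,-0.001,0,0,-0.3,0]]]' 70; python3 - <<'E'
from h import *
st();rel(*tool("b",1,0,0,-.063))
E
```

```text
time_s: 3.92
ee_pos: [0.5367, -0.3095, 0.1264]
tcp_rot: [1.87, 1.88, 0.586]
ft_force: [-7.4, 0.8, 4.5]
opening: 0.101
3.92 q [-0.8765  0.146   2.0153  0.7406  0.7075 -1.3913] p [ 0.5367 -0.3095  0.1264] F [-7.3932  0.7675  4.4815] open 0.10117791839003432
 shift mm [ 1.3 -0.8  1.6] turn [-0.25  0.12  0.06] dist 0.002
```

```bash
python3 -m crank '[[[0,0.003,-0.004,0,0,0,0],[0,0.009,-0.012,0,0,0,0],[0,0.02,-0.0287,0,0,0,0],[0,0.04,-0.0573,0,0,0,0],[0,0.063,-0.09,0,0,0,0],[0,0.086,-0.123,0,0,0,0],[0,0.086,-0.123,0,0,0,0]]]' 70; python3 - <<'E'
from h import *
st()
p,d=optics.grab_frame("side");cv2.imwrite("pics/s2.png",cv2.resize(p[40:240,250:450],None,fx=3,fy=3,interpolation=cv2.INTER_CUBIC))
# plan path: IK check along
s=read_state();p0=s["ee_pos"];R0=Ro.from_rotvec(s["tcp_rot"])
p1,T1=tool("r1",1,0,.11,-.063);D=R0.inv()*Ro.from_matrix(T1);print("tot",D.as_rotvec(degrees=True))
tot=D.as_rotvec(degrees=True)
if tot[2]>0: tot=tot*(1-360/np.linalg.norm(tot))
print(tot,R0.inv().apply(p1-p0))
q=s["q"]
for f in np.linspace(.1,1,10):
    p=p0+(p1-p0)*f+[0,0,.06*np.sin(np.pi*f)]
    c,q,e1,e2=ik(p,(R0*Ro.from_rotvec(tot*f,degrees=True)).as_matrix(),LL,q,3)
    print(round(f,1),p,q,round(e1,1),round(e2,1))
E
```

```text
time_s: 4.8
ee_pos: [0.5389, -0.3102, 0.2811]
tcp_rot: [1.863, 1.875, 0.585]
ft_force: [0.2, -0.1, -2.0]
opening: 0.103
4.8 q [-0.8743 -0.0738  1.9251  0.5703  0.947  -1.1395] p [ 0.5389 -0.3102  0.2811] F [ 0.1959 -0.1295 -2.0269] open 0.10294885556860088
tot [   4.438    -0.1774 -175.3701]
[   4.438    -0.1774 -175.3701] [ 0.594  -0.0097  0.0426]
0.1 [ 0.5393 -0.2499  0.2919] [-0.7862 -0.1678  1.9872  0.5171  0.9373 -1.3266] 0.0 0.0
0.2 [ 0.5407 -0.1905  0.3043] [-0.6831 -0.2508  2.0321  0.4516  0.9252 -1.4941] 0.0 0.0
0.3 [ 0.5421 -0.1311  0.3133] [-0.5647 -0.3142  2.0641  0.3733  0.9069 -1.6441] 0.0 0.0
0.4 [ 0.5434 -0.0717  0.3175] [-0.432  -0.3527  2.0846  0.2817  0.8805 -1.7777] 0.0 0.0
0.5 [ 0.5448 -0.0123  0.3161] [-0.2886 -0.3628  2.0943  0.1767  0.8463 -1.8959] 0.0 0.0
0.6 [0.5462 0.0471 0.3089] [-0.1399 -0.3428  2.0931  0.06    0.807  -2.0005] 0.0 0.0
0.7 [0.5476 0.1064 0.2961] [ 0.0077 -0.2934  2.0801 -0.0652  0.7671 -2.0952] 0.0 0.0
0.8 [0.549  0.1658 0.2785] [ 0.1484 -0.2179  2.0537 -0.1938  0.7315 -2.1861] 0.0 0.0
0.9 [0.5503 0.2252 0.2575] [ 0.278  -0.1218  2.0123 -0.319   0.7049 -2.2817] 0.0 0.0
1.0 [0.5517 0.2846 0.2346] [ 0.3944 -0.0118  1.955  -0.4327  0.6907 -2.3926] 0.0 0.0
```

View pics/s2.png

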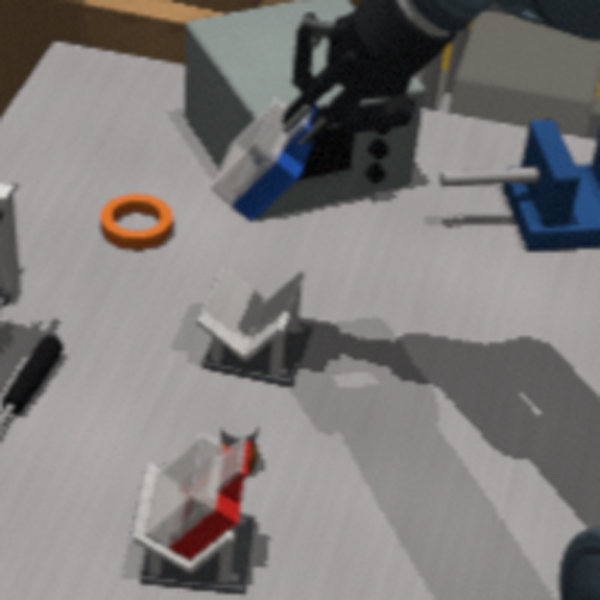

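Blue case is shut and held at (260,165). Carrying it over to the rack while turning.

```bash
python3 -m crank '[[[0.033,0.005,-0.006,0.25,0,-9.74,0],[0.066,0.0105,-0.012,0.5,0,-19.5,0],[0.099,0.0153,-0.017,0.74,0,-29.2,0],[0.132,0.0195,-0.022,1,0,-39,0],[0.165,0.0234,-0.026,1.2,0,-48.7,0],[0.198,0.0263,-0.028,1.5,0,-58.4,0],[0.231,0.028,-0.029,1.7,0,-68.2,0],[0.264,0.029,-0.029,2,-0.1,-77.9,0],[0.297,0.029,-0.0275,2.2,-0.1,-87.7,0],[0.33,0.028,-0.0244,2.5,-0.1,-97.4,0],[0.363,0.0258,-0.02,2.7,-0.1,-107.2,0],[0.396,0.023,-0.014,3,-0.1,-117,0],[0.429,0.019,-0.007,3.2,-0.1,-126.7,0],[0.462,0.014,0.002,3.5,-0.1,-136.4,0],[0.495,0.0087,0.011,3.7,-0.2,-146,0],[0.528,0.0027,0.0216,3.9,-0.2,-155.9,0],[0.561,-0.0037,0.032,4.2,-0.2,-165.6,0],[0.594,-0.0097,0.0426,4.4,-0.2,-175.4,0],[0.594,-0.0097,0.0426,4.4,-0.2,-175.4,0],[0.594,-0.0097,0.0426,4.4,-0.2,-175.4,0]]]' 70; cat >> h.py <<'E'
def look(tag):
    for n in("top","side"):
        p,d=optics.grab_frame(n);np.savez(f"{n}{tag}.npz",p=p,d=d);cv2.imwrite(f"pics/{n}{tag}.png",p)
E
python3 - <<'E'
from h import *
st();look("1")
rel(*tool("r1",1,0,.11,-.063))
s=read_state();R=Ro.from_rotvec(s["tcp_rot"]).as_matrix()
c=s["ee_pos"]+.063*R[:,2];print("expected case centre",c)
for n,W,H in load("1"):
    # case frame: z = tool y, x = tool z
    C=np.stack([R[:,2],np.cross(R[:,1],R[:,2]),R[:,1]],1)
    M=(np.linalg.norm(W-(c+.01*C[:,0]),axis=-1)<.06); P=W[M]
    Q=(P-c)@C; Q=Q[(Q[:,0]>-.036)]
    def f(p):
        X=(Q-p[:3])@Ro.from_rotvec(p[3:]).as_matrix()
        return np.minimum(abs(box(X,[-.035,-.038,-.025],[.035,.038,.025])),.012)
    r=least_squares(f,np.zeros(6),loss='soft_l1',f_scale=.002)
    print(n,len(Q),"offset mm",r.x[:3]*1e3,"tilt",np.degrees(r.x[3:]),np.median(f(r.x)))
E
```

```text
time_s: 7.35
ee_pos: [0.5507, 0.2845, 0.2326]
tcp_rot: [-1.797, 1.969, -0.614]
ft_force: [1.0, -0.8, -1.4]
opening: 0.102
7.35 q [ 0.3941 -0.0109  1.9565 -0.4273  0.6911 -2.3947] p [0.5507 0.2845 0.2326] F [ 0.9921 -0.7655 -1.4343] open 0.10157716131288812
 shift mm [-0.5 -0.5 -0.3] turn [ 0.14  0.08 -0.15] dist 0.001
expected case centre [0.5873 0.281  0.1824]
top 1138 offset mm [2.1211 1.5134 1.7979] tilt [-0.0606 -0.0627  0.331 ] 0.000459754908388111
side 1026 offset mm [ 2.1436  1.4132 -0.2813] tilt [-0.0235  0.1021  0.0516] 0.000564868949066856
```

```bash
cat >> h.py <<'E'
def tgt(k,off,lift,back=0,u=1):  # off: measured case centre offset (m) in case axes relative to TCP+.063 z
    c,y,C=POSE[k];R=ang(y)@C
    z=R[:,0];yy=u*R[:,2];T=np.stack([np.cross(yy,z),yy,z],1)
    return np.array(c)-R@(np.array(off)+[.063+back,0,0])+[0,0,lift],T
E
python3 - <<'E'
from h import *
for l in(.02,.004,0): rel(*tgt("r1",[.0021,.0015,.0008],l),l)
p,d=optics.grab_frame("side");cv2.imwrite("pics/s3.png",cv2.resize(p[150:370,180:400],None,fx=2.6,fy=2.6,interpolation=cv2.INTER_CUBIC))
E
```

```text
0.02 shift mm [-1.7 50.1 71.5] turn [ 0.14  0.08 -0.15] dist 0.087
0.004 shift mm [-1.7 59.3 84.6] turn [ 0.14  0.08 -0.15] dist 0.103
0 shift mm [-1.7 61.6 87.9] turn [ 0.14  0.08 -0.15] dist 0.107
```

View pics/s3.png

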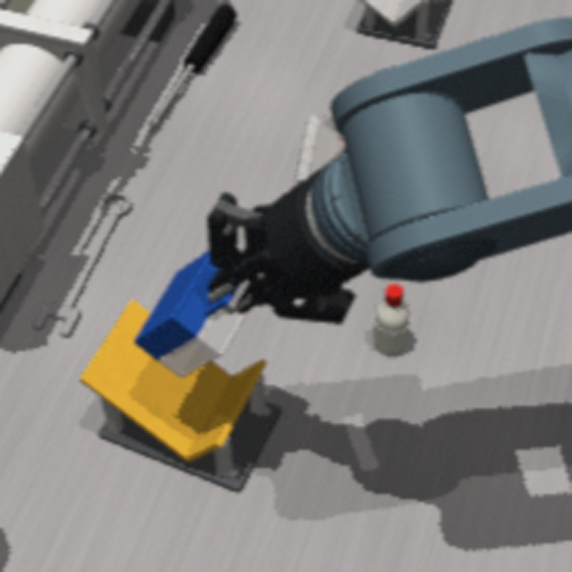

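```bash
python3 -m crank '[[[-0.0017,0.017,0.024,0,0,0,0],[-0.0017,0.034,0.048,0.1,0.1,-0.1,0],[-0.0017,0.05,0.0715,0.1,0.1,-0.1,0],[-0.0017,0.055,0.078,0.1,0.1,-0.1,0],[-0.0017,0.058,0.083,0.1,0.1,-0.1,0],[-0.0017,0.0593,0.0846,0.1,0.1,-0.1,0],[-0.0017,0.0593,0.0846,0.1,0.1,-0.1,0]]]' 70; python3 - <<'E'
from h import *
st()
rel(*tgt("r1",[.0021,.0015,.0008],0))
E
```

```text
time_s: 8.38
ee_pos: [0.552, 0.2872, 0.1322]
tcp_rot: [-1.795, 1.963, -0.62]
ft_force: [-0.4, 0.2, -1.6]
opening: 0.1
8.38 q [ 0.3992  0.1489  2.0005 -0.5837  0.51   -2.2081] p [0.552  0.2872 0.1322] F [-0.4345  0.157  -1.6051] open 0.0999728890738706
 shift mm [1.1 3.6 4.1] turn [-0.08  0.07  0.  ] dist 0.006
```

```bash
python3 -m crank '[[[0.0008,0.0015,0.0015,0,0,0,0],[0.001,0.0025,0.0028,0,0,0,0],[0.001,0.0032,0.0036,0,0,0,0],[0.001,0.0032,0.0036,0,0,0,0]]]' 70; python3 - <<'E'
from h import *
st()
rel(*tgt("r1",[.0021,.0015,.0008],0))
E
```

```text
time_s: 8.88
ee_pos: [0.5509, 0.2861, 0.1264]
tcp_rot: [-1.796, 1.964, -0.619]
ft_force: [0.7, -0.5, -2.9]
opening: 0.106
8.88 q [ 0.3979  0.1561  2.0049 -0.593   0.5009 -2.1982] p [0.5509 0.2861 0.1264] F [ 0.7054 -0.5253 -2.8846] open 0.10584894659555785
 shift mm [-0.1 -0.5 -0.1] turn [-0.01  0.04  0.03] dist 0.001
```

```bash
python3 -m crank '[[[0,0.0007,0.001,0,0,0,0],[0,0.0007,0.001,0,0,0,0]]]' 70; python3 -m crank '[[[0,0.0007,0.001,0,0,0,0],[0,0.0007,0.001,0,0,0,0]]]' 70;python3 -m crank '[[[0,0.0007,0.001,0,0,0,0],[0,0.0007,0.001,0,0,0,0]]]' 70
```

```text
time_s: 9.12
ee_pos: [0.5512, 0.2863, 0.1258]
tcp_rot: [-1.795, 1.963, -0.62]
ft_force: [-0.4, 0.4, 1.8]
opening: 0.102
time_s: 9.38
ee_pos: [0.5512, 0.2864, 0.1258]
tcp_rot: [-1.795, 1.963, -0.621]
ft_force: [-10.4, -2.7, 12.0]
opening: 0.104
time_s: 9.62
ee_pos: [0.5513, 0.2865, 0.1257]
tcp_rot: [-1.794, 1.963, -0.622]
ft_force: [-19.1, -4.7, 21.9]
opening: 0.1
```

```bash
python3 -m crank '[[[0,0.0007,-0.0017,0,0,0,0],[0,0.0007,-0.0017,0,0,0,0]]]' 70; python3 -m crank '[[[0,0.0007,0,0,0,0,0],[0,0.0007,0,0,0,0,0]]]' 70;python3 -m crank '[[[0,0.0007,0,0,0,0,0],[0,0.0007,0,0,0,0,0]]]' 70
```

```text
time_s: 9.88
ee_pos: [0.5509, 0.2865, 0.1256]
tcp_rot: [-1.793, 1.961, -0.621]
ft_force: [2.5, -2.2, 5.4]
opening: 0.102
time_s: 10.12
ee_pos: [0.5508, 0.2866, 0.1256]
tcp_rot: [-1.793, 1.961, -0.621]
ft_force: [3.7, -3.8, 5.7]
opening: 0.099
time_s: 10.38
ee_pos: [0.5507, 0.2866, 0.1256]
tcp_rot: [-1.792, 1.96, -0.622]
ft_force: [4.2, -2.9, 5.8]
opening: 0.104
```

```bash
python3 -m crank '[[[0,0,0,0,0,0,15],[0,0,0,0,0,0,22],[0,0,0,0,0,0,32],[0,0,0,0,0,0,35],[0,0,-0.01,0,0,0,35],[0,0,-0.04,0,0,0,35],[0,0,-0.09,0,0,0,35],[0,0,-0.14,0,0,0,35],[0,0,-0.14,0,0,0,35]]]' 70; python3 - <<'E'
from h import *
st();look("2")
P=[]
for n,W,H in load("2"):
    c=np.array(POSE["r1"][0]);M=(np.linalg.norm(W-c,axis=-1)<.085)&(W[...,2]>.045)
    R=ang(-.09)@CR;Q=(W-c)@R
    M&=(Q[...,0]<.033)&(Q[...,0]>-.075)&(Q[...,2]<.02)&(abs(Q[...,1])<.043)
    x,m,fr=fitcase(W[M],c,False,CR);print(n,M.sum(),x,m,fr,"err in rack axes mm",(x[:3]-c)@ang(-.09)*1e3,"yaw",np.degrees(x[3]+.09));P.append(W[M])
cv2.imwrite("pics/s4.png",cv2.resize(cv2.imread("pics/side2.png")[190:370,150:350],None,fx=3,fy=3,interpolation=cv2.INTER_CUBIC))
E
```

```text
time_s: 11.5
ee_pos: [0.4682, 0.2949, 0.2426]
tcp_rot: [-1.791, 1.957, -0.62]
ft_force: [0.2, -0.2, 0.6]
opening: 0.349
11.5 q [ 0.4898 -0.1776  2.0938 -0.4789  0.7454 -2.2872] p [0.4682 0.2949 0.2426] F [ 0.248  -0.153   0.6027] open 0.3490213833923469
top 1401 [ 0.5876  0.2816  0.073  -0.0962] 0.0006337822986799795 0.9186295503211992 err in rack axes mm [-0.1101  0.2128 -0.0277] yaw -0.3565315540796749
side 1231 [ 0.5889  0.2818  0.0732 -0.0991] 0.0007411649650788874 0.9406986190089358 err in rack axes mm [1.1231 0.5276 0.2177] yaw -0.5228715575019863
```

View pics/s4.png

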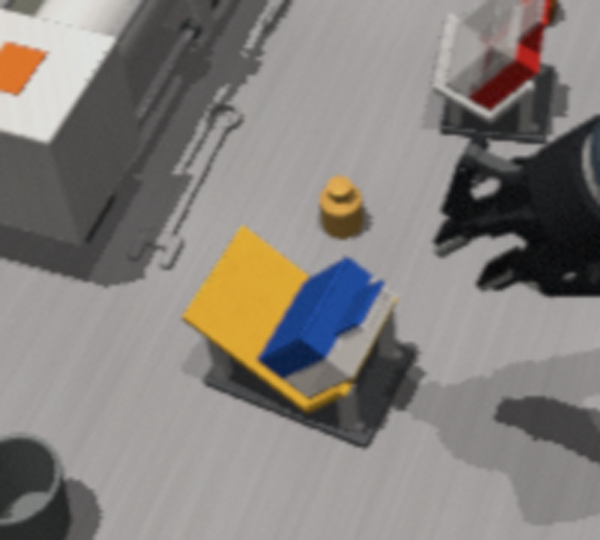

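Blue is seated within about 1 mm. Now planning the return to the red case.

```bash
cat >> h.py <<'E'
def plan(p1,T1,sgn,arc,N):
    s=read_state();p0=s["ee_pos"];R0=Ro.from_rotvec(s["tcp_rot"])
    tot=(R0.inv()*Ro.from_matrix(T1)).as_rotvec(degrees=True)
    if tot[2]*sgn<0: tot=tot*(1-360/np.linalg.norm(tot))
    q=s["q"]
    for i in range(1,N+1):
        f=i/N;p=p0+(p1-p0)*f+[0,0,arc*np.sin(np.pi*f)]
        c,q,e1,e2=ik(p,(R0*Ro.from_rotvec(tot*f,degrees=True)).as_matrix(),LL,q,2)
        print(i,np.round(R0.inv().apply(p-p0),3),np.round(tot*f,1),"z",round(p[2],3),"q",np.round(q,2),round(e1,1),round(e2,1))
E
python3 - <<'E'
from h import *
plan(*tool("a",1,.08,.03,-.063),1,.05,18)
E
```

```text
1 [ 0.019 -0.006 -0.005] [-0.7  0.   9.3] z 0.246 q [ 0.45 -0.21  2.11 -0.43  0.76 -2.2 ] 0.0 0.0
2 [ 0.037 -0.012 -0.01 ] [-1.4  0.  18.6] z 0.253 q [ 0.4  -0.25  2.13 -0.38  0.77 -2.12] 0.0 0.0
3 [ 0.056 -0.017 -0.015] [-2.1  0.  27.8] z 0.26 q [ 0.35 -0.29  2.14 -0.32  0.78 -2.04] 0.0 0.0
4 [ 0.074 -0.022 -0.019] [-2.8  0.  37.1] z 0.266 q [ 0.3  -0.33  2.16 -0.27  0.8  -1.97] 0.0 0.0
5 [ 0.093 -0.027 -0.022] [-3.5  0.  46.4] z 0.271 q [ 0.25 -0.37  2.17 -0.21  0.81 -1.89] 0.0 0.0
6 [ 0.111 -0.031 -0.024] [-4.2  0.  55.7] z 0.275 q [ 0.2  -0.4   2.19 -0.16  0.82 -1.82] 0.0 0.0
7 [ 0.13  -0.034 -0.025] [-4.9  0.  65. ] z 0.278 q [ 0.14 -0.43  2.2  -0.1   0.83 -1.74] 0.0 0.0
8 [ 0.149 -0.036 -0.025] [-5.6  0.  74.3] z 0.279 q [ 0.08 -0.46  2.22 -0.04  0.84 -1.67] 0.0 0.0
9 [ 0.167 -0.037 -0.024] [-6.4  0.  83.5] z 0.279 q [ 0.02 -0.48  2.23  0.01  0.85 -1.6 ] 0.0 0.0
10 [ 0.186 -0.038 -0.022] [-7.1  0.  92.8] z 0.277 q [-0.04 -0.5   2.25  0.07  0.86 -1.53] 0.0 0.0
11 [ 0.204 -0.038 -0.018] [ -7.8   0.  102.1] z 0.274 q [-0.1  -0.51  2.26  0.13  0.86 -1.46] 0.0 0.0
12 [ 0.223 -0.036 -0.013] [ -8.5   0.  111.4] z 0.269 q [-0.16 -0.53  2.28  0.19  0.86 -1.39] 0.0 0.0
13 [ 0.241 -0.034 -0.007] [ -9.2   0.  120.7] z 0.263 q [-0.23 -0.53  2.3   0.25  0.86 -1.32] 0.0 0.0
14 [ 0.26  -0.032 -0.   ] [ -9.9   0.1 129.9] z 0.256 q [-0.29 -0.53  2.31  0.3   0.86 -1.25] 0.0 0.0
15 [ 0.279 -0.029  0.007] [-10.6   0.1 139.2] z 0.248 q [-0.35 -0.53  2.33  0.36  0.86 -1.18] 0.0 0.0
16 [ 0.297 -0.025  0.016] [-11.3   0.1 148.5] z 0.239 q [-0.41 -0.52  2.34  0.41  0.85 -1.11] 0.0 0.0
17 [ 0.316 -0.021  0.025] [-12.    0.1 157.8] z 0.23 q [-0.47 -0.5   2.35  0.47  0.85 -1.04] 0.0 0.0
18 [ 0.334 -0.017  0.034] [-12.7   0.1 167.1] z 0.22 q [-0.52 -0.48  2.36  0.52  0.84 -0.96] 0.0 0.0
```

```bash
python3 -m crank '[[[0.019,-0.006,-0.005,-0.7,0,9.3,40],[0.037,-0.012,-0.01,-1.4,0,18.6,40],[0.056,-0.017,-0.015,-2.1,0,27.8,40],[0.074,-0.022,-0.019,-2.8,0,37.1,40],[0.093,-0.027,-0.022,-3.5,0,46.4,40],[0.111,-0.031,-0.024,-4.2,0,55.7,40],[0.13,-0.034,-0.025,-4.9,0,65,40],[0.149,-0.036,-0.025,-5.6,0,74.3,40],[0.167,-0.037,-0.024,-6.4,0,83.5,40],[0.186,-0.038,-0.022,-7.1,0,92.8,40],[0.204,-0.038,-0.018,-7.8,0,102.1,40],[0.223,-0.036,-0.013,-8.5,0,111.4,40],[0.241,-0.034,-0.007,-9.2,0,120.7,40],[0.26,-0.032,0,-9.9,0.1,130,40],[0.279,-0.029,0.007,-10.6,0.1,139.2,40],[0.297,-0.025,0.016,-11.3,0.1,148.5,40],[0.316,-0.021,0.025,-12,0.1,157.8,40],[0.334,-0.017,0.034,-12.7,0.1,167.1,40],[0.334,-0.017,0.034,-12.7,0.1,167.1,40],[0.334,-0.017,0.034,-12.7,0.1,167.1,40]]]' 70; python3 - <<'E'
from h import *
rel(*tool("a",1,.04,0,-.0625));rel(*tool("a",1,0,0,-.0625))
E
```

```text
time_s: 14.1
ee_pos: [0.4715, -0.042, 0.2188]
tcp_rot: [1.719, 2.053, 0.644]
ft_force: [0.1, 0.6, -0.0]
opening: 0.403
 shift mm [ -0.4 -16.4  63.8] turn [-0.14 -0.    0.03] dist 0.066
 shift mm [ -0.4 -16.3 103.8] turn [-0.14 -0.    0.03] dist 0.105
```

```bash
python3 -m crank '[[[0,-0.008,0.032,0,0,0,40],[0,-0.0164,0.064,0,0,0,40],[0,-0.0164,0.084,0,0,0,40],[-0.0004,-0.0163,0.1035,0,0,0,40],[-0.0004,-0.0163,0.1035,0,0,0,40],[-0.0004,-0.0163,0.1035,0,0,0,40]]]' 70; python3 - <<'E'
from h import *
st();rel(*tool("a",1,0,0,-.0625))
p,d=optics.grab_frame("side");cv2.imwrite("pics/s5.png",cv2.resize(p[140:280,250:420],None,fx=3.5,fy=3.5,interpolation=cv2.INTER_CUBIC))
E
```

```text
time_s: 14.85
ee_pos: [0.5171, -0.0343, 0.1259]
tcp_rot: [1.718, 2.052, 0.645]
ft_force: [-0.3, -0.2, 0.7]
opening: 0.396
14.85 q [-0.4403 -0.146   2.3095  0.6692  0.5624 -1.1165] p [ 0.5171 -0.0343  0.1259] F [-0.3448 -0.1789  0.6508] open 0.3957140459237526
 shift mm [ 0.1 -1.2  1.1] turn [-0.03  0.03  0.05] dist 0.002
```

View pics/s5.png

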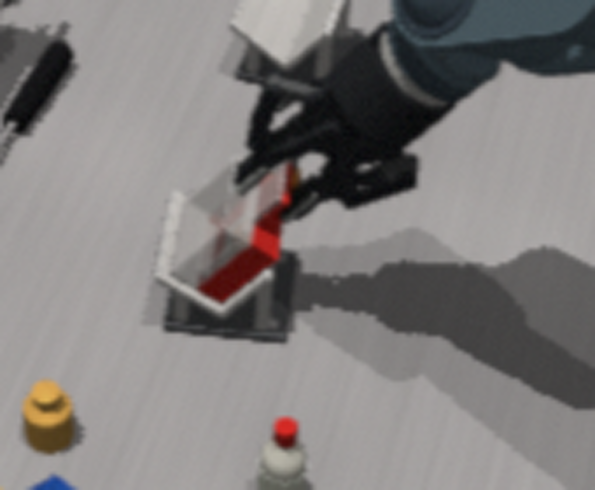

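The red tab is between the jaws at (285,180). Closing, then lifting.

```bash
python3 -m crank '[[[0,-0.001,0.0005,0,0,0,40],[0,-0.001,0.0005,0,0,0,5],[0,-0.001,0.0005,0,0,0,0],[0,-0.001,0.0005,0,0,0,0],[0,-0.001,0.0005,0,0,0,0]]]' 70; python3 -m crank '[[[0,0.003,-0.004,0,0,0,0],[0,0.009,-0.012,0,0,0,0],[0,0.02,-0.0287,0,0,0,0],[0,0.04,-0.0573,0,0,0,0],[0,0.063,-0.09,0,0,0,0],[0,0.086,-0.123,0,0,0,0],[0,0.086,-0.123,0,0,0,0]]]' 70; python3 - <<'E'
from h import *
plan(*tool("r2",1,0,.09,-.063),-1,.05,18)
E
```

```text
time_s: 15.52
ee_pos: [0.5165, -0.0348, 0.1248]
tcp_rot: [1.719, 2.051, 0.645]
ft_force: [-6.7, -0.3, 5.7]
opening: 0.105
time_s: 16.4
ee_pos: [0.5181, -0.0354, 0.2794]
tcp_rot: [1.713, 2.045, 0.646]
ft_force: [-0.1, -0.2, -1.8]
opening: 0.108
1 [ 0.017  0.01  -0.001] [ 0.7  0.  -9.3] z 0.286 q [-0.39 -0.4   2.18  0.4   0.87 -0.91] 0.0 0.0
2 [ 0.033  0.019 -0.003] [  1.4   0.1 -18.6] z 0.293 q [-0.34 -0.4   2.16  0.36  0.87 -1.  ] 0.0 0.0
3 [ 0.05   0.029 -0.003] [  2.1   0.1 -27.8] z 0.298 q [-0.29 -0.39  2.14  0.31  0.87 -1.09] 0.0 0.0
4 [ 0.066  0.037 -0.003] [  2.8   0.1 -37.1] z 0.304 q [-0.24 -0.37  2.12  0.26  0.87 -1.17] 0.0 0.0
5 [ 0.083  0.046 -0.003] [  3.5   0.2 -46.4] z 0.308 q [-0.19 -0.36  2.1   0.22  0.87 -1.26] 0.0 0.0
6 [ 0.099  0.053 -0.001] [  4.1   0.2 -55.7] z 0.311 q [-0.13 -0.34  2.08  0.17  0.87 -1.35] 0.0 0.0
7 [0.116 0.06  0.001] [  4.8   0.2 -64.9] z 0.312 q [-0.08 -0.32  2.06  0.12  0.86 -1.44] 0.0 0.0
8 [0.132 0.066 0.005] [  5.5   0.2 -74.2] z 0.313 q [-0.04 -0.29  2.04  0.07  0.85 -1.52] 0.0 0.0
9 [0.149 0.071 0.01 ] [  6.2   0.3 -83.5] z 0.311 q [ 0.0
[... 255 characters left out ...]
82 0.033] [   8.3    0.4 -111.3] z 0.299 q [ 0.14 -0.17  1.97 -0.12  0.81 -1.89] 0.0 0.0
13 [0.216 0.083 0.043] [   9.     0.4 -120.6] z 0.292 q [ 0.18 -0.14  1.95 -0.17  0.79 -1.98] 0.0 0.0
14 [0.232 0.085 0.053] [   9.7    0.4 -129.9] z 0.283 q [ 0.22 -0.1   1.94 -0.22  0.77 -2.07] 0.0 0.0
15 [0.249 0.085 0.065] [  10.4    0.5 -139.1] z 0.274 q [ 0.26 -0.07  1.92 -0.26  0.75 -2.17] 0.0 0.0
16 [0.265 0.085 0.077] [  11.1    0.5 -148.4] z 0.264 q [ 0.29 -0.03  1.91 -0.31  0.73 -2.26] 0.0 0.0
17 [0.282 0.085 0.09 ] [  11.7    0.5 -157.7] z 0.254 q [ 0.33  0.01  1.89 -0.35  0.71 -2.36] 0.0 0.0
18 [0.299 0.085 0.102] [  12.4    0.6 -167. ] z 0.243 q [ 0.36  0.05  1.87 -0.4   0.69 -2.45] 0.0 0.0
```

```bash
python3 -m crank '[[[0.017,0.01,-0.001,0.7,0,-9.3,0],[0.033,0.019,-0.003,1.4,0.1,-18.6,0],[0.05,0.029,-0.003,2.1,0.1,-27.8,0],[0.066,0.037,-0.003,2.8,0.1,-37.1,0],[0.083,0.046,-0.003,3.5,0.2,-46.4,0],[0.099,0.053,-0.001,4.1,0.2,-55.7,0],[0.116,0.06,0.001,4.8,0.2,-64.9,0],[0.132,0.066,0.005,5.5,0.2,-74.2,0],[0.149,0.071,0.01,6.2,0.3,-83.5,0],[0.166,0.076,0.017,6.9,0.3,-92.8,0],[0.182,0.079,0.024,7.6,0.3,-102,0],[0.199,0.082,0.033,8.3,0.4,-111.3,0],[0.216,0.083,0.043,9,0.4,-120.6,0],[0.232,0.085,0.053,9.7,0.4,-129.9,0],[0.249,0.085,0.065,10.4,0.5,-139.1,0],[0.265,0.085,0.077,11.1,0.5,-148.4,0],[0.282,0.085,0.09,11.7,0.5,-157.7,0],[0.299,0.085,0.102,12.4,0.6,-167,0],[0.299,0.085,0.102,12.4,0.6,-167,0],[0.299,0.085,0.102,12.4,0.6,-167,0]]]' 70; cat >> h.py <<'E'
def heldfit(tag):
    s=read_state();R=Ro.from_rotvec(s["tcp_rot"]).as_matrix();c=s["ee_pos"]+.063*R[:,2]
    o=[]
    for n,W,H in load(tag):
        C=np.stack([R[:,2],np.cross(R[:,1],R[:,2]),R[:,1]],1)
        P=W[np.linalg.norm(W-(c+.01*C[:,0]),axis=-1)<.06];Q=(P-c)@C;Q=Q[(Q[:,0]>-.036)]
        def f(p):
            X=(Q-p[:3])@Ro.from_rotvec(p[3:]).as_matrix()
            return np.minimum(abs(box(X,[-.035,-.038,-.025],[.035,.038,.025])),.012)
        r=least_squares(f,np.zeros(6),loss='soft_l1',f_scale=.002)
        print(n,len(Q),"offset mm",r.x[:3]*1e3,"tilt",np.degrees(r.x[3:]),np.median(f(r.x)));o.append(r.x)
    return np.mean(o,0)
E
python3 - <<'E'
from h import *
st();look("3");x=heldfit("3")
for l in(.02,.005,0): rel(*tgt("r2",x[:3],l),l)
E
```

```text
time_s: 18.9
ee_pos: [0.5901, 0.2816, 0.2385]
tcp_rot: [-1.799, 1.972, -0.607]
ft_force: [0.3, 0.2, -1.7]
opening: 0.102
18.9 q [ 0.3593  0.0574  1.8737 -0.3898  0.6947 -2.4547] p [0.5901 0.2816 0.2385] F [ 0.3419  0.2433 -1.6536] open 0.1021277299133118
top 970 offset mm [0.8274 0.8621 1.4093] tilt [0.1117 0.0104 0.0883] 0.0004044127111689014
side 903 offset mm [ 1.1363  0.6522 -0.4468] tilt [-0.1618  0.2897 -0.0649] 0.000548720415696459
0.02 shift mm [-0.1 35.4 54.7] turn [ 0.49  0.16 -0.16] dist 0.065
0.005 shift mm [-0.  43.9 67.1] turn [ 0.49  0.16 -0.16] dist 0.08
0 shift mm [-0.  46.7 71.2] turn [ 0.49  0.16 -0.16] dist 0.085
```

```bash
python3 -m crank '[[[0,0.012,0.018,0.2,0.1,-0.1,0],[0,0.024,0.036,0.5,0.2,-0.2,0],[0,0.0354,0.0547,0.5,0.2,-0.2,0],[0,0.039,0.06,0.5,0.2,-0.2,0],[0,0.042,0.064,0.5,0.2,-0.2,0],[0,0.0435,0.0671,0.5,0.2,-0.2,0],[0,0.0435,0.0671,0.5,0.2,-0.2,0]]]' 70; python3 - <<'E'
from h import *
rel(*tgt("r2",[.001,.00075,.0005],0))
E
```

```text
time_s: 19.88
ee_pos: [0.593, 0.2822, 0.1599]
tcp_rot: [-1.798, 1.963, -0.621]
ft_force: [0.1, 0.2, -0.8]
opening: 0.101
 shift mm [0.5 3.5 4.2] turn [-0.04 -0.01  0.13] dist 0.006
```

```bash
python3 -m crank '[[[0.0003,0.001,0.0015,0,0,0,0],[0.0005,0.002,0.003,0,0,0,0],[0.0005,0.0027,0.004,0,0,0,0],[0.0005,0.0027,0.004,0,0,0,0]]]' 70; python3 -m crank '[[[0,0.0003,0.001,0,0,0,0],[0,0.0003,0.001,0,0,0,0]]]';python3 -m crank '[[[0,0.0003,0.001,0,0,0,0],[0,0.0003,0.001,0,0,0,0]]]'; python3 - <<'E'
from h import *
rel(*tgt("r2",[.001,.00075,.0005],0))
E
```

```text
time_s: 20.38
ee_pos: [0.5928, 0.2816, 0.1545]
tcp_rot: [-1.798, 1.963, -0.621]
ft_force: [0.4, -0.2, -0.1]
opening: 0.098
time_s: 20.62
ee_pos: [0.5932, 0.2817, 0.1538]
tcp_rot: [-1.798, 1.963, -0.621]
ft_force: [-0.5, -0.1, -1.3]
opening: 0.104
time_s: 20.88
ee_pos: [0.5934, 0.282, 0.1537]
tcp_rot: [-1.798, 1.963, -0.621]
ft_force: [-7.6, 1.0, 6.4]
opening: 0.104
 shift mm [ 0.4  0.3 -1.1] turn [-0.04 -0.01  0.14] dist 0.001
```

```bash
python3 -m crank '[[[0,0.0007,-0.0004,0,0,0,0],[0,0.0007,-0.0004,0,0,0,0]]]'; python3 -m crank '[[[0,0.0007,0,0,0,0,0],[0,0.0007,0,0,0,0,0]]]';python3 -m crank '[[[0,0.0005,0,0,0,0,0],[0,0.0005,0,0,0,0,0]]]'; python3 - <<'E'
from h import *
rel(*tgt("r2",[.001,.00075,.0005],0))
E
```

```text
time_s: 21.12
ee_pos: [0.5931, 0.2819, 0.1535]
tcp_rot: [-1.797, 1.962, -0.622]
ft_force: [-5.7, 0.3, 6.4]
opening: 0.104
time_s: 21.38
ee_pos: [0.5929, 0.282, 0.1535]
tcp_rot: [-1.797, 1.961, -0.622]
ft_force: [-2.4, -0.3, 6.1]
opening: 0.105
time_s: 21.62
ee_pos: [0.5928, 0.282, 0.1534]
tcp_rot: [-1.797, 1.961, -0.622]
ft_force: [-1.0, -0.4, 5.6]
opening: 0.103
 shift mm [ 0.3 -0.3 -1. ] turn [-0.18  0.04  0.15] dist 0.001
```

```bash
python3 -m crank '[[[0,0.0003,0,0,0,0,0],[0,0.0003,0,0,0,0,15],[0,0,0,0,0,0,22],[0,0,0,0,0,0,30],[0,0,0,0,0,0,30],[0,0,-0.01,0,0,0,30],[0,0,-0.04,0,0,0,30],[0,0,-0.09,0,0,0,30],[0,0,-0.14,0,0,0,30],[0,0,-0.14,0,0,0,30]]]' 70; python3 - <<'E'
from h import *
st();look("4")
for k,zr in(("r2",(-.03,.02)),("r1",(-.02,.02))):
  for n,W,H in load("4"):
    c=np.array(POSE[k][0]);R=ang(-.09)@CR;Q=(W-c)@R
    M=(Q[...,0]<.033)&(Q[...,0]>-.075)&(Q[...,2]<zr[1])&(Q[...,2]>zr[0])&(abs(Q[...,1])<.045)
    x,m,fr=fitcase(W[M],c,False,CR);print(k,n,M.sum(),m,fr,"err in rack axes mm",(x[:3]-c)@ang(-.09)*1e3,"yaw",np.degrees(x[3]+.09))
t=cv2.imread("pics/top4.png")[130:270,150:350];s=cv2.imread("pics/side4.png")[190:330,150:350]
cv2.imwrite("pics/s6.png",cv2.resize(np.vstack([t,s]),None,fx=2.1,fy=2.1,interpolation=cv2.INTER_CUBIC))
for n,W,H in load("4")[:1]:
  for t in("glue_mid","jar_mid"):
    for r in optics.search_frame(n,t)[:2]:
        u,v=np.round(r["location"]).astype(int);print(t,n,round(r["score"],2),np.round(W[v,u],3))
E
```

```text
time_s: 22.88
ee_pos: [0.5118, 0.2904, 0.272]
tcp_rot: [-1.793, 1.956, -0.622]
ft_force: [1.3, 0.2, -0.2]
opening: 0.298
22.88 q [ 0.4386 -0.132   1.9972 -0.4273  0.7702 -2.3838] p [0.5118 0.2904 0.272 ] F [ 1.2967  0.1849 -0.2356] open 0.2977442864343019
r2 top 1316 0.0005687422967362143 0.9893617021276596 err in rack axes mm [-0.2839  0.0366 -0.1672] yaw -0.41004910183284227
r2 side 1166 0.0006476890373210906 0.9922813036020584 err in rack axes mm [0.9567 0.353  0.0665] yaw -0.4330825214682835
r1 top 780 0.0007208710834080683 0.9948717948717949 err in rack axes mm [-0.377   0.2271 -0.0787] yaw -0.6440193804361278
r1 side 809 0.0007443712086878801 0.9888751545117429 err in rack axes mm [ 1.1374  0.5411 -0.0221] yaw -0.4668877270502051
glue_mid top 0.71 [0.452 0.137 0.059]
jar_mid top 0.73 [ 0.546 -0.134  0.057]
```

View pics/s6.png

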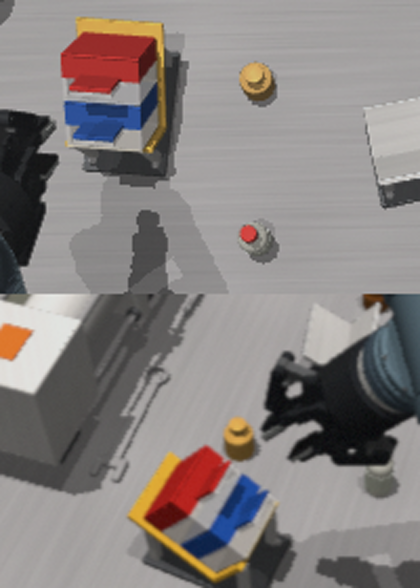

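The stack is square: red on blue, both shut, tabs at the upper end, and the gripper is clear. The glue bottle and jar are still standing. Handing in.

```bash
python3 -c "
from cell import workorder
print(workorder.close_job())"
```

```text
the job is handed in; nothing more can be done
None
```

I turned both cases over by their pinched tabs and stacked them lid down in the rack, blue below and red on top. Each was set down under contact force, then released. The last move ended at 22.9 s, well under the 66 s limit.

- **Position:** depth fits from both cameras put each case within about 1.2 mm of its seat. Both are turned about 0.5° from the rack's measured direction.
- **Lids and tabs:** the last pictures show both cases shut, with tabs at the upper end and the gripper clear.
- **Glue bottle and jar:** both are at their starting positions to within a few millimetres. The bottle shows upright in the last picture. I checked the jar only from its detected position and top height.
- **Force:** the highest wrist reading I saw was about 30 N, while seating the blue case against the ledge.
- **Disagreements:** the two cameras differ by about 1 to 1.5 mm along the rack's x, which is within their calibration. At the start, the detector's best match for the jar was on the rack, so I used the second one, which agreed with the picture.

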